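# Count in used sample vials and a cone on the laboratory scale

### The arm

A 6-joint arm with a two-finger parallel gripper is mounted at the origin on the work surface. World frame = base frame: x ahead of the robot, y to its left, z up, the work surface at z = 0. Lengths are in m, angles in rad, forces in N, time in s.
With the tool pointing down it reaches from about 0.35 to 0.775 m from the base axis. Payload 5.5 kg.
Tool frame: the origin (TCP) lies midway between the tips of the shut fingers; the grasp point (between the pads) lies 19 mm behind it; z points along the fingers, y is the line along which they close (so a half turn about z gives the same grasp; the last joint's range is limited). The gripper opens to 85 mm and grips with 20 to 120 N. Pads are 22 mm wide; open, the fingers measure 114 mm over their backs; the gripper's body (76 mm by 85 mm) begins 54 mm behind the grasp point. The pads swing forward as they close: fully open they stand 13 mm farther back than shut.
Start: joints at [-1.307, 0.313, 0.046, 1.304, 0, 1.431], TCP at [0.226, -0.529, 0.231] pointing down, gripper open.
Joint ranges: [-2.76, 2.76], [-0.86, 1.69], [-1.03, 1.26], [-2.2, 2.34], [-1.47, 1.5], [-3.14, 3.14]. Speed limits (rad/s): [2.57, 2.57, 3.14, 3.14, 3.14, 3.14].

### API

Orientations are given as a unit quaternion [w, x, y, z].
In Python, from workcell import get_state, read_camera, camera_info, hand_in, recognise gives the robot as it stands.
- The arm moves only by the tool arm_command, never from a script. Its argument "moves" is one flat list of numbers, 7 for each row, row after row: the opening, from -1 (shut) to 1 (fully open), then the shift along the tool's x, y, z in mm, then the turn, a rotation vector about the tool's x, y, z in rad. A call has 1 to 8 rows; each row shifts and turns the commanded pose from where the row before left it, along the tool's axes as they then stand; what a row does not reach is not made up. A row lasts 1/8 s, in which the tool goes at most 62.5 mm and 10.7 degrees, less where a joint would pass 70% of its speed; a pose out of reach is approached as far as the arm can. A call with a gripper value outside its range is refused whole. The fingers move at their own pace and stop on an object; "newtons" is the grip in N (left out, the last holds). Time passes only in rows, so rows that do not move let the fingers close. It gives the time, the measured TCP pose, the force, the opening and the grip force at its end, in the units of the state.
- get_state(): the state, without advancing time (a new reading comes with each control period).
- read_camera(name): name is "side" or "top"; returns (picture, depth): 480x640x3 uint8, blue, green, red; 480x640 float32, m along the optical axis (not along the pixel's ray), 0 where there is no reading.
- camera_info(name): a dict with "fovy" (degrees; the focal length in pixels is half the picture's height over the tangent of half this angle, whatever the lens; pixels are square), "cx", "cy" (the principal point, pixels), "k1" (the pictures are not rectified: a ray, as slopes to the right and down, at radius r is drawn at 1 + k1 r^2 times it, then the intrinsics apply), "eye" and "orientation" of the camera in the world. Camera axes: x right, y down, z forward; pixel columns grow to the right and rows downward; lengths in m; the calibration is good to about 2 mm. A picture is of the moment at which its call begins. camera_info takes no time and is no camera call.
- hand_in(): hands the job in; it is judged then, once.
Trained networks look in the newest picture that a camera, given by its name, has taken for a name from the list of things; names that differ only in an ending like _2 or _b are one class to them, and where a whole thing is asked for, a point or a joint stands for the part that bears it (a point fixed in the world has none). Each returns a list of dicts, best first, with "confidence" (0 to 1); they miss things now and then, are a little off and sometimes report something else, mostly with a low value. They report only what shows in the picture. A call takes as long as a camera call. They do not tell look-alikes from the thing itself.
- recognise(camera, label): "point" ([column, row] in pixels, amid what is visible of it).
The state is a dict: "clock": time; "joint_pos": joint angles; "qvel": joint speeds; "tau": joint torques, N m; "tcp_pos": TCP position; "orientation": TCP orientation; "wrist_force": force on the tool from outside, world axes, zero at the start; "ft_torque": the same for the moment, N m; "finger_gap": finger opening in m; "grip_force": force on a finger pad.
Only numpy, scipy, OpenCV 4.12 (cv2) and the standard library are available. Lean on these libraries where they do the work, as an engineer would, in place of code of your own. Each camera call takes 0.05 s, during which the arm holds its last target. There are 200 camera calls.

### The job

On the white bench scale, first press the large round key to zero it while the square tray and the round dish are still empty. Then stand both glass vials upright in the square tray and the copper cone on its flat base in the round dish, without knocking a vial over. Once everything is loaded, press the square key to record and then the long bar key to finish: press each key fully down and let it come up before the next, never press the smallest (cancel) key, and leave the bottle, the beaker and the screwdriver where they are.

Things in the scene. Friction and masses are not known exactly. Their poses are not given: they have to be found in the camera images.
- scale: the white counting scale, fixed, 230 (x) x 310 (y) x 45 mm high; origin at the centre of its underside on the bench; its own x points away from the key row towards the trays. Its flat deck, 45 mm above the bench, carries the keys (76 mm from the centre on the -x side), the tray and the dish (45 mm from the centre on the +x side, 75 mm either side of the middle; which is left varies)
- tray_mid (a point): centre of the inner floor of the square steel tray, 49 mm above the bench; tray 120 x 120 mm outside, walls 4 mm thick and 22 mm high from the deck (inside 112 x 112 mm, 18 mm deep). Axes parallel to the walls, z up. Fixed
- dish_in (a point): centre of the inner floor of the round steel dish, 49 mm above the bench; rim 124 mm across, floor about 102 mm across inside, 18 mm deep, wall 3 mm. Fixed
- vial_a: a capped amber glass sample vial, a plain upright cylinder 26 mm across and 62 mm tall (white cap is the top 16 mm), about 35 g, standing on the bench; one of two alike. Origin at the centre of its underside, z up along its axis
- vial_b: a capped amber glass sample vial, a plain upright cylinder 26 mm across and 62 mm tall (white cap is the top 16 mm), about 35 g, standing on the bench; one of two alike. Origin at the centre of its underside, z up along its axis
- cone: a copper sampler cone standing on its base: a round disc 36 mm across and 14 mm thick with a blunt cone on top narrowing from 30 to 8 mm, 28 mm tall in all, about 90 g. Origin at the centre of its underside, z up
- key_round_top (a point): centre of the flat top face of the large round key, 30 mm across. All four keys sit in one row, 62 mm apart, along the scale's edge nearest the robot, each on its own pale surround 36 x 50 mm; the order in the row varies. Key tops are 12 mm above the surround and 60 mm above the bench when up; z up, x and y parallel to the scale's.
- key_round (a joint): travel of the large round key: 0 up, 0.006 m fully pressed; springs back by itself, about 1.5 N to start moving and 4.5 N to bottom out
- key_square_top (a point): centre of the flat top face of the square key, 26 x 26 mm. All four keys sit in one row, 62 mm apart, along the scale's edge nearest the robot, each on its own pale surround 36 x 50 mm; the order in the row varies. Key tops are 12 mm above the surround and 60 mm above the bench when up; z up, x and y parallel to the scale's.
- key_square (a joint): travel of the square key: 0 up, 0.006 m fully pressed; springs back by itself, about 1.5 N to start moving and 4.5 N to bottom out
- key_bar_top (a point): centre of the flat top face of the long bar key, 14 (x) x 46 (y) mm. All four keys sit in one row, 62 mm apart, along the scale's edge nearest the robot, each on its own pale surround 36 x 50 mm; the order in the row varies. Key tops are 12 mm above the surround and 60 mm above the bench when up; z up, x and y parallel to the scale's.
- key_bar (a joint): travel of the long bar key: 0 up, 0.006 m fully pressed; springs back by itself, about 1.5 N to start moving and 4.5 N to bottom out
- key_small_top (a point): centre of the flat top face of the smallest round key, 14 mm across: cancel, not to be pressed. All four keys sit in one row, 62 mm apart, along the scale's edge nearest the robot, each on its own pale surround 36 x 50 mm; the order in the row varies. Key tops are 12 mm above the surround and 60 mm above the bench when up; z up, x and y parallel to the scale's.
- key_small (a joint): travel of the small cancel key: 0 up, 0.006 m fully pressed; springs back by itself, about 1.5 N to start moving and 4.5 N to bottom out
- bottle: bystander: white plastic bottle with a cap, 64 mm across, 150 mm tall; origin at the centre of its underside
- beaker: bystander: open glass beaker, 70 mm across, 70 mm tall; origin at the centre of its underside
- driver: bystander: screwdriver lying on the bench, 160 mm long; its length is its x axis
Things that resemble listed ones, but are neither listed nor needed, are in the scene too. Leave any blue or turquoise look-alike of the vial_a alone.

How it is judged:
By the outcome, as a careful person would: the job done as asked, in the order asked, and still so for the second after the job is handed in, with the robot touching nothing.
It also fails if it takes over 72 s, if anything falls off the work surface, if the arm or the gripper's body presses on something with over 40 N, if the wrist force passes 120 N, or if a joint passes its speed limit or range.

## Working session

There is one attempt and no reset: what is moved stays moved. The work goes in short steps, Python scripts to look and compute and a tool call to move; the robot and the scene stay as the last step left them, time stands still between calls to the robot, and variables do not carry over. Pictures are saved under pics/ and viewed, at most 10 in all, crops included, and the job is handed in when it is done.

Besides the shell and the picture viewer there is one more tool, called after "Emit:" by a JSON object that holds its "fn" and its "kwargs". arm_command: Moves the arm, as the interface text tells. Its arguments: {"type":"object","properties":{"moves":{"type":"array"},"newtons":{"type":"number"}},"required":["moves"]}

```bash
mkdir -p pics; cat > h.py <<'E'
import numpy as np, cv2
from scipy.spatial.transform import Rotation as R
from workcell import *
def K(n):
    c=camera_info(n); f=240/np.tan(np.radians(c["fovy"])/2); q=c["orientation"]
    return c,f,R.from_quat([q[1],q[2],q[3],q[0]]).as_matrix(),np.array(c["eye"])
def ray(n,p):
    c,f,M,e=K(n); d=np.array([(p[0]-c["cx"])/f,(p[1]-c["cy"])/f]); u=d.copy()
    for _ in range(20): u=d/(1+c["k1"]*(u@u))
    return e,M@np.array([u[0],u[1],1.])
def atz(n,p,z):
    e,d=ray(n,p); return e+d*(z-e[2])/d[2]
def proj(n,P):
    c,f,M,e=K(n); v=M.T@(np.array(P)-e); u=v[:2]/v[2]; u=u*(1+c["k1"]*(u@u)); return u*f+[c["cx"],c["cy"]]
def dep(n,p,D):
    e,d=ray(n,p); r,c=int(round(p[1])),int(round(p[0])); return e+d*np.median(D[r-1:r+2,c-1:c+2])
E
python3 - <<'E'
from h import *
np.set_printoptions(precision=4,suppress=True)
for n in("top","side"):
    im,D=read_camera(n); cv2.imwrite(f"pics/{n}0.png",im); np.save(f"{n}0.npy",D); print(n,camera_info(n))
    for l in "scale vial_a cone key_round_top key_square_top key_bar_top key_small_top bottle beaker driver tray_mid dish_in".split():
        try:
            for r in recognise(n,l): print(l,np.round(r["point"],1),round(r["confidence"],2),dep(n,r["point"],D))
        except Exception as ex: print(l,ex)
print(get_state())
E
```

```text
top {'fovy': 44.0779280528268, 'cx': 315.1454496113867, 'cy': 237.06542295058418, 'k1': -0.02118091110118733, 'eye': array([ 0.4267, -0.0771,  1.266 ]), 'orientation': array([ 0.0419, -0.6969,  0.7141, -0.0515])}
scale [198.5 268.5] 0.87 [0.5292 0.1462 0.0449]
scale [221.1 286.4] 0.3 [0.4905 0.0977 0.0597]
vial_a [408.1 257.6] 0.63 [ 0.5397 -0.2843  0.0624]
vial_a [408.3 322.5] 0.52 [ 0.4084 -0.2788  0.0622]
vial_a [412.5 292.3] 0.51 [ 0.4688 -0.29    0.0628]
vial_a [361.3 285.2] 0.42 [ 0.4859 -0.1867  0.0613]
cone [380.2 232.8] 0.67 [ 0.5985 -0.235   0.0169]
key_round_top [222.2 288. ] 0.6 [0.4872 0.0955 0.06  ]
key_round_top [195.2 268.3] 0.36 [0.5297 0.1528 0.0462]
key_round_top [413.9 288.9] 0.24 [ 0.4757 -0.2934  0.0614]
key_square_top [253.8 280.2] 0.67 [0.5015 0.0314 0.0591]
key_bar_top [161.2 295.1] 0.44 [0.4759 0.2194 0.0579]
key_small_top [163.7 294.1] 0.7 [0.4777 0.2139 0.0596]
key_small_top [191.1 290.8] 0.49 [0.483  0.1584 0.06  ]
bottle [312.2 153.1] 0.56 [ 0.7502 -0.0931  0.1099]
beaker [436.  190.3] 0.88 [ 0.6905 -0.3619  0.0051]
driver [483.9 316. ] 0.73 [ 0.4171 -0.
[... 1155 characters left out ...]
561]
driver [347.1 274.9] 0.74 [0.5038 0.05   0.0593]
driver [429.9 168.7] 0.58 [ 0.4106 -0.4223  0.0261]
tray_mid [280.6 274.9] 0.73 [0.6181 0.0668 0.0485]
dish_in [258.  336.9] 0.8 [0.6045 0.2168 0.049 ]
{'clock': 1.3, 'joint_pos': array([-1.3066,  0.3132,  0.0461,  1.3036,  0.0001,  1.4312]), 'qvel': array([-0.0006, -0.0022, -0.0009, -0.0003, -0.0007, -0.0004]), 'tau': array([ -0.0003, -48.0468,  29.8812,   0.0005,  -0.0003,   0.    ]), 'tcp_pos': array([ 0.2259, -0.5288,  0.2313]), 'orientation': array([0.    , 0.9797, 0.2005, 0.    ]), 'wrist_force': array([-0.2066, -0.0536, -0.1451]), 'ft_torque': array([-0.0399,  0.0134,  0.0117]), 'grip_force': 0.0, 'finger_gap': 0.08537454782571097}
```

View pics/top0.png

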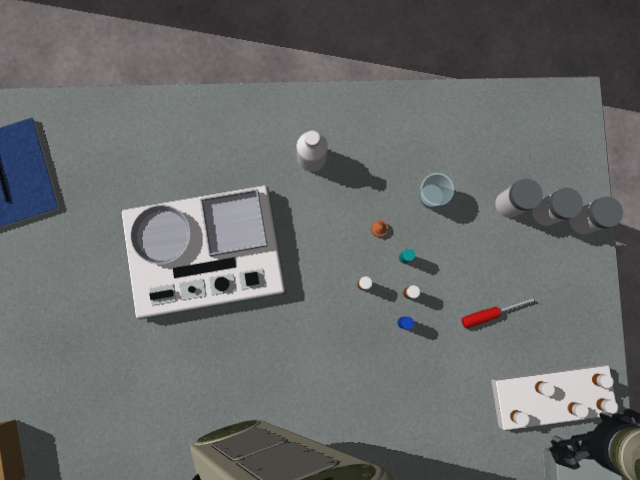

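```bash
python3 - <<'E'
import cv2
a=cv2.imread("pics/top0.png")[205:345,340:460]; b=cv2.imread("pics/side0.png")[160:240,300:460]
a=cv2.resize(a,None,fx=3.3,fy=3.3,interpolation=2); b=cv2.resize(b,(396,198),interpolation=2)
c=cv2.imread("pics/top0.png")[200:320,125:285]; c=cv2.resize(c,(396,264),interpolation=2)
import numpy as np
cv2.imwrite("pics/crop0.png",np.hstack([a[:462],np.vstack([b,c])]))
E
```

```text
(no output)
```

View pics/crop0.png

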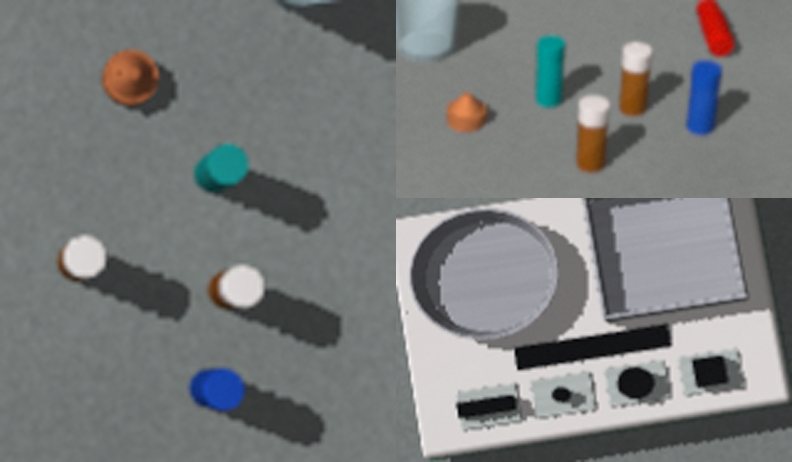

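Vials wanted: amber with white caps at top-view (366,284) and (413,293). What could be taken for them: teal (408,257), blue (406,323), and the racked vials at bottom right, which don't stand on the bench. The cone is the copper piece at (380,229). Key row from left to right: bar (162,295), small (192,289), round (222,284), square (252,279). The crop confirms these choices.

```bash
cat > meas.py <<'E'
from h import *
np.set_printoptions(precision=4,suppress=True)
def cloud(n,D):
    c,f,M,e=K(n); v,u=np.mgrid[0:480,0:640]; P=np.stack([u.ravel(),v.ravel()],1).astype(float)
    d=np.stack([(P[:,0]-c["cx"])/f,(P[:,1]-c["cy"])/f],1); w=d.copy()
    for _ in range(15): w=d/(1+c["k1"]*(w**2).sum(1,keepdims=True))
    W=(np.c_[w,np.ones(len(w))]*D.reshape(-1,1))@M.T+e
    return W.reshape(480,640,3)
E
python3 - <<'E'
from meas import *
for n in("top","side"):
    W=cloud(n,np.load(n+"0.npy")); im=cv2.imread(f"pics/{n}0.png").astype(int); z=W[...,2]
    for nm,c in dict(v1=(.486,-.187),v2=(.469,-.29),teal=(.54,-.284),blue=(.408,-.279)).items():
        m=(np.hypot(W[...,0]-c[0],W[...,1]-c[1])<.025)&(z>.056)&(z<.068)
        q=W[m]; (x,y),r=cv2.minEnclosingCircle(q[:,:2].astype(np.float32)); print(n,nm,m.sum(),(q[:,:2].min(0)+q[:,:2].max(0))/2,q.mean(0),(x,y),r)
    m=(np.hypot(W[...,0]-.60,W[...,1]+.235)<.035)&(z>.008); q=W[m]; print(n,"cone",m.sum(),(q[:,:2].min(0)+q[:,:2].max(0))/2,q.mean(0),cv2.minEnclosingCircle(q[:,:2].astype(np.float32)))
    m=(abs(W[...,0]-.55)<.2)&(abs(W[...,1]-.13)<.22)&(z>.038)&(z<.075)
    r=cv2.minAreaRect(W[m][:,:2].astype(np.float32)); print(n,"scale",r)
    for nm,c in dict(bar=(.478,.219),small=(.483,.158),rnd=(.49,.097),sq=(.503,.035)).items():
        m=(np.hypot(W[...,0]-c[0],W[...,1]-c[1])<.029)&(z>.05)&(z<.07)&(im.sum(2)<150)
        q=W[m]; print(n,nm,m.sum(),q.mean(0),cv2.minAreaRect(q[:,:2].astype(np.float32)))
E
```

```text
top v1 124 [ 0.4903 -0.1962] [ 0.4905 -0.1955  0.0614] (0.49036741256713867, -0.19585253298282623) 0.012949565425515175
top v2 127 [ 0.4695 -0.2925] [ 0.4698 -0.2922  0.0618] (0.4696463644504547, -0.2924644351005554) 0.01340712420642376
top teal 126 [ 0.5454 -0.2867] [ 0.5455 -0.286   0.062 ] (0.5458007454872131, -0.2867684066295624) 0.013039209879934788
top blue 130 [ 0.4095 -0.2777] [ 0.4093 -0.2772  0.0619] (0.4094396233558655, -0.27765953540802) 0.013310383073985577
top cone 212 [ 0.6094 -0.2342] [ 0.6079 -0.2338  0.0181] ((0.6089774966239929, -0.23423053324222565), 0.01804087683558464)
top scale ((0.5899725556373596, 0.09446808695793152), (0.26430830359458923, 0.40736711025238037), 8.725825309753418)
top bar 140 [0.4773 0.2189 0.0589] ((0.4774136543273926, 0.21956990659236908), (0.012263360433280468, 0.04606424644589424), 8.128376960754395)
top small 31 [0.4865 0.1578 0.0589] ((0.4863986372947693, 0.15763358771800995), (0.012960141524672508, 0.010020586661994457), 53.28496170043945)
top rnd 152 [0.4959 0.0969 0.0596] ((0.49605536460876465, 0.09729205816984177), (0.02874159254133
[... 790 characters left out ...]
565)
side scale ((0.5914634466171265, 0.09608431160449982), (0.26403144001960754, 0.41202878952026367), 8.790556907653809)
side bar 223 [0.4767 0.2271 0.0587] ((0.4770934283733368, 0.2241186946630478), (0.012274360284209251, 0.045852020382881165), 8.515806198120117)
side small 56 [0.4864 0.1643 0.0575] ((0.4868139922618866, 0.16376571357250214), (0.010298149660229683, 0.011533998884260654), 70.12503051757812)
side rnd 200 [0.4951 0.105  0.0582] ((0.4952245056629181, 0.10245650261640549), (0.026366006582975388, 0.02661754935979843), 15.092939376831055)
side sq 159 [0.5042 0.0443 0.058 ] ((0.5048880577087402, 0.04212144762277603), (0.02247779630124569, 0.026200318709015846), 13.16785717010498)
```

```bash
python3 - <<'E'
from meas import *
s=get_state(); q=s["orientation"]; M=R.from_quat([q[1],q[2],q[3],q[0]]).as_matrix(); p=s["tcp_pos"].copy()
T=np.array([.4955,.099,.10]); N=20; yaw=np.arctan2(M[1,0],M[0,0]); th=-(np.pi-yaw)/N; print(yaw,th)
for i in range(N):
    tgt=s["tcp_pos"]+(T-s["tcp_pos"])*(i+1)/N
    d=np.round(M.T@(tgt-p)*1000,0); p=p+M@d/1000; M=M@R.from_rotvec([0,0,round(th,3)]).as_matrix()
    print(f"-1,{d[0]:.0f},{d[1]:.0f},{d[2]:.0f},0,0,{th:.3f},")
print(p,M)
E
```

```text
0.4037520434372886 -0.13689203050762522
-1,25,-24,7,0,0,-0.137,
-1,27,-20,6,0,0,-0.137,
-1,31,-16,7,0,0,-0.137,
-1,32,-11,6,0,0,-0.137,
-1,33,-8,7,0,0,-0.137,
-1,34,-2,6,0,0,-0.137,
-1,34,2,7,0,0,-0.137,
-1,34,7,7,0,0,-0.137,
-1,32,11,6,0,0,-0.137,
-1,30,15,7,0,0,-0.137,
-1,28,20,6,0,0,-0.137,
-1,26,23,7,0,0,-0.137,
-1,21,26,6,0,0,-0.137,
-1,18,30,7,0,0,-0.137,
-1,14,31,6,0,0,-0.137,
-1,9,33,7,0,0,-0.137,
-1,5,34,7,0,0,-0.137,
-1,0,34,6,0,0,-0.137,
-1,-4,34,7,0,0,-0.137,
-1,-9,32,6,0,0,-0.137,
[0.4951 0.0986 0.1003] [[-1.     -0.0022  0.0001]
 [-0.0022  1.     -0.0001]
 [-0.0001 -0.0001 -1.    ]]
```

Emit:
{"fn": "arm_command", "kwargs": {"moves": [-1,25,-24,7,0,0,-0.137,-1,27,-20,6,0,0,-0.137,-1,31,-16,7,0,0,-0.137,-1,32,-11,6,0,0,-0.137,-1,33,-8,7,0,0,-0.137,-1,34,-2,6,0,0,-0.137,-1,34,2,7,0,0,-0.137,-1,34,7,7,0,0,-0.137], "newtons": 30}}

```text
clock: 2.3
tcp_pos: [0.3347, -0.2765, 0.1783]
orientation: [0.0, 0.73, 0.683, -0.0]
wrist_force: [1.0, 0.1, 0.0]
finger_gap: -0.0003
grip_force: 0.0
```

Emit:
{"fn": "arm_command", "kwargs": {"moves": [-1,32,11,6,0,0,-0.137,-1,30,15,7,0,0,-0.137,-1,28,20,6,0,0,-0.137,-1,26,23,7,0,0,-0.137,-1,21,26,6,0,0,-0.137,-1,18,30,7,0,0,-0.137,-1,14,31,6,0,0,-0.137,-1,9,33,7,0,0,-0.137]}}

```text
clock: 3.3
tcp_pos: [0.4426, -0.0254, 0.1263]
orientation: [0.0, 0.267, 0.964, -0.0]
wrist_force: [0.2, -0.4, 0.1]
finger_gap: -0.0003
grip_force: 0.0
```

Emit:
{"fn": "arm_command", "kwargs": {"moves": [-1,5,34,7,0,0,-0.137,-1,0,34,6,0,0,-0.137,-1,-4,34,7,0,0,-0.137,-1,-9,32,6,0,0,-0.137,-1,0,0,0,0,0,0]}}

```text
clock: 3.92
tcp_pos: [0.4956, 0.1002, 0.0999]
orientation: [-0.0, -0.003, 1.0, 0.0]
wrist_force: [-0.7, -0.4, -0.2]
finger_gap: 0.0001
grip_force: 0.0
```

```bash
python3 - <<'E'
from meas import *
o=[]
for n in("top","side"):
    im,D=read_camera(n)
    s=get_state(); c=proj(n,s["tcp_pos"]); print(n,c)
    x,y=int(c[0]),int(c[1]); t=im[y-50:y+70,x-60:x+60]
    for P in ([.4955,.099,.06],):
        p=proj(n,P); t=t.copy(); cv2.circle(t,(int(p[0])-x+60,int(p[1])-y+50),1,(0,0,255),-1)
    cv2.circle(t,(60,50),1,(0,255,0),-1)
    o.append(cv2.resize(t,(400,400),interpolation=2))
cv2.imwrite("pics/k1.png",np.hstack(o))
E
```

```text
top [217.3268 283.1031]
side [346.3981 274.8391]
```

View pics/k1.png

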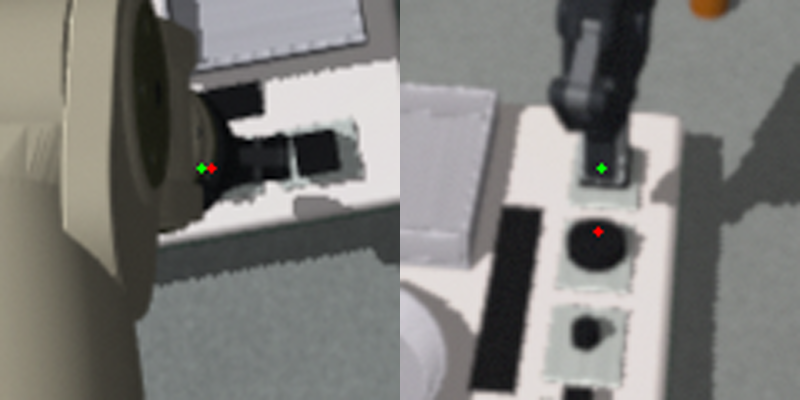

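The side view shows the fingertip just above the round key, a few pixels ahead of it because of its height. The side calibration is biased the same way for the finger and the key, so the aim stands.

Emit:
{"fn": "arm_command", "kwargs": {"moves": [-1,0,-1,32,0,0,0,-1,0,0,7,0,0,0,-1,0,0,4,0,0,0,-1,0,0,4,0,0,0,-1,0,0,0,0,0,0]}}

```text
clock: 4.65
tcp_pos: [0.4953, 0.0971, 0.0542]
orientation: [0.0, -0.001, 1.0, -0.0]
wrist_force: [-2.1, -1.1, 3.9]
finger_gap: 0.0
grip_force: 2.1
```

Emit:
{"fn": "arm_command", "kwargs": {"moves": [-1,0,0,2,0,0,0,-1,0,0,1,0,0,0,-1,0,0,0,0,0,0]}}

```text
clock: 5.03
tcp_pos: [0.4955, 0.0972, 0.0537]
orientation: [0.001, -0.001, 1.0, -0.001]
wrist_force: [-9.2, -3.0, 26.0]
finger_gap: -0.0001
grip_force: 12.9
```

Emit:
{"fn": "arm_command", "kwargs": {"moves": [-1,0,0,-20,0,0,0,-1,0,0,-40,0,0,0,0.4,1,-48,0,0,0,0,0.4,1,-48,0,0,0,0,0.4,1,-48,0,0,0,0,0.4,1,-48,0,0,0,0,0.4,1,-50,0,0,0,0,0.4,0,-50,0,0,0,0]}}

```text
clock: 6.02
tcp_pos: [0.4913, -0.1964, 0.111]
orientation: [0.001, -0.001, 1.0, -0.0]
wrist_force: [0.8, 0.3, 0.3]
finger_gap: 0.0598
grip_force: 0.0
```

Emit:
{"fn": "arm_command", "kwargs": {"moves": [0.4,0,0,0,0,0,0]}}

```text
clock: 6.15
tcp_pos: [0.4917, -0.1983, 0.1109]
orientation: [0.001, 0.001, 1.0, -0.001]
wrist_force: [0.1, 1.0, -0.2]
finger_gap: 0.0599
grip_force: 0.0
```

Emit:
{"fn": "arm_command", "kwargs": {"moves": [0.4,0,2,40,0,0,0,0.4,0,0,32,0,0,0,0.4,0,0,15,0,0,0,0.4,0,0,0,0,0,0,0,0,0,0,0,0,0,-0.25,0,0,0,0,0,0,-1,0,0,0,0,0,0,-1,0,0,0,0,0,0], "newtons": 25}}

```text
clock: 7.15
tcp_pos: [0.4917, -0.193, 0.0244]
orientation: [0.001, -0.001, 1.0, -0.001]
wrist_force: [-0.2, 0.0, 4.9]
finger_gap: 0.025
grip_force: 24.3
```

Emit:
{"fn": "arm_command", "kwargs": {"moves": [-1,0,0,-25,0,0,0,-1,0,0,-50,0,0,0,-1,-10,20,-25,0,0,0,-1,-26,45,0,0,0,0,-1,-26,45,0,0,0,0,-1,-26,45,0,0,0,0,-1,-26,45,0,0,0,0,-1,-26,45,0,0,0,0]}}

```text
clock: 8.15
tcp_pos: [0.6306, 0.0544, 0.123]
orientation: [-0.0, -0.001, 1.0, -0.0]
wrist_force: [-0.2, -0.6, -0.0]
finger_gap: 0.0254
grip_force: 24.7
```

Emit:
{"fn": "arm_command", "kwargs": {"moves": [-1,-14,25,0,0,0,0,-1,0,0,0,0,0,0]}}

```text
clock: 8.4
tcp_pos: [0.6445, 0.08, 0.1225]
orientation: [-0.0, -0.003, 1.0, 0.0]
wrist_force: [-0.6, 0.6, -0.9]
finger_gap: 0.0253
grip_force: 24.7
```

Emit:
{"fn": "arm_command", "kwargs": {"moves": [-1,-2,-4,30,0,0,0,-1,0,0,12,0,0,0,-1,0,0,4,0,0,0,-1,0,0,2,0,0,0,-1,0,0,0,0,0,0]}}

```text
clock: 9.02
tcp_pos: [0.6466, 0.0737, 0.076]
orientation: [0.001, -0.001, 1.0, -0.0]
wrist_force: [-0.0, -0.0, 0.2]
finger_gap: 0.0252
grip_force: 24.7
```

Emit:
{"fn": "arm_command", "kwargs": {"moves": [-1,0,0,2,0,0,0,-1,0,0,1,0,0,0,-1,0,0,0,0,0,0]}}

```text
clock: 9.4
tcp_pos: [0.6467, 0.0739, 0.0734]
orientation: [0.001, -0.001, 1.0, -0.0]
wrist_force: [-1.1, -0.4, 4.6]
finger_gap: 0.025
grip_force: 24.9
```

```bash
python3 - <<'E'
from h import *
im,D=read_camera("side"); cv2.imwrite("pics/p1.png",cv2.resize(im[140:420,150:480],None,fx=2,fy=2))
E
```

```text
(no output)
```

View pics/p1.png

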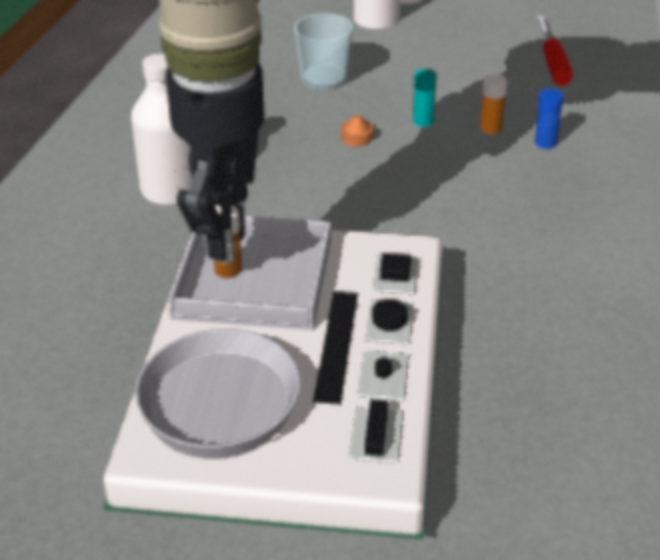

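The side view shows the vial standing on the tray floor at (228,270) in the far half, and the keys and dish are clear.

Emit:
{"fn": "arm_command", "kwargs": {"moves": [0,0,0,0,0,0,0,0.3,0,0,0,0,0,0,0.3,0,0,-15,0,0,0,0.3,0,0,-50,0,0,0,0.4,22,-46,0,0,0,0,0.4,22,-46,0,0,0,0,0.4,22,-46,0,0,0,0,0.4,22,-46,0,0,0,0]}}

```text
clock: 10.45
tcp_pos: [0.5582, -0.1117, 0.1385]
orientation: [0.001, -0.001, 1.0, -0.0]
wrist_force: [1.4, -0.8, -0.3]
finger_gap: 0.0598
grip_force: 0.0
```

Emit:
{"fn": "arm_command", "kwargs": {"moves": [0.4,22,-46,0,0,0,0,0.4,22,-46,0,0,0,0,0.4,22,-45,0,0,0,0,0.4,22,-45,0,0,0,0,0.4,0,0,20,0,0,0,0.4,0,0,0,0,0,0]}}

```text
clock: 11.2
tcp_pos: [0.4699, -0.2925, 0.1169]
orientation: [-0.001, -0.0, 1.0, 0.001]
wrist_force: [-0.9, 0.2, 0.2]
finger_gap: 0.0597
grip_force: 0.0
```

Emit:
{"fn": "arm_command", "kwargs": {"moves": [0.4,0,1,45,0,0,0,0.4,0,0,33,0,0,0,0.4,0,0,14,0,0,0,0.4,0,0,0,0,0,0,0,0,0,0,0,0,0,-0.25,0,0,0,0,0,0,-1,0,0,0,0,0,0,-1,0,0,0,0,0,0]}}

```text
clock: 12.2
tcp_pos: [0.4718, -0.292, 0.0265]
orientation: [0.001, -0.001, 1.0, -0.001]
wrist_force: [-0.6, 1.3, 5.8]
finger_gap: 0.0254
grip_force: 24.4
```

Emit:
{"fn": "arm_command", "kwargs": {"moves": [-1,0,0,-25,0,0,0,-1,0,0,-50,0,0,0,-1,0,0,-35,0,0,0,-1,-15,45,0,0,0,0,-1,-16,45,0,0,0,0,-1,-16,45,0,0,0,0,-1,-16,45,0,0,0,0,-1,-16,45,0,0,0,0]}}

```text
clock: 13.2
tcp_pos: [0.5497, -0.0649, 0.1354]
orientation: [0.0, -0.001, 1.0, -0.0]
wrist_force: [0.1, 0.2, 0.0]
finger_gap: 0.025
grip_force: 24.7
```

Emit:
{"fn": "arm_command", "kwargs": {"moves": [-1,-16,45,0,0,0,0,-1,-15,45,0,0,0,0,-1,-15,46,0,0,0,0,-1,0,0,20,0,0,0,-1,0,0,0,0,0,0]}}

```text
clock: 13.82
tcp_pos: [0.5937, 0.0704, 0.1136]
orientation: [-0.002, -0.002, 1.0, -0.0]
wrist_force: [-0.3, -0.2, -1.1]
finger_gap: 0.0253
grip_force: 24.7
```

Emit:
{"fn": "arm_command", "kwargs": {"moves": [-1,-3,-1,24,0,0,0,-1,0,0,8,0,0,0,-1,0,0,4,0,0,0,-1,0,0,2,0,0,0,-1,0,0,1,0,0,0,-1,0,0,0,0,0,0]}}

```text
clock: 14.58
tcp_pos: [0.5984, 0.0688, 0.0767]
orientation: [0.0, -0.001, 1.0, -0.0]
wrist_force: [0.3, -0.4, -0.1]
finger_gap: 0.0254
grip_force: 24.7
```

Emit:
{"fn": "arm_command", "kwargs": {"moves": [-1,0,0,1,0,0,0,-1,0,0,1,0,0,0,-1,0,0,0,0,0,0]}}

```text
clock: 14.95
tcp_pos: [0.5989, 0.0689, 0.0756]
orientation: [0.001, -0.001, 1.0, -0.0]
wrist_force: [-1.4, 0.1, 6.3]
finger_gap: 0.0253
grip_force: 25.1
```

Emit:
{"fn": "arm_command", "kwargs": {"moves": [0,0,0,0,0,0,0,0.3,0,0,0,0,0,0,0.3,0,0,-15,0,0,0,0.3,0,0,-53,0,0,0,0.4,-2,-50,0,0,0,0,0.4,-2,-50,0,0,0,0,0.4,-2,-50,0,0,0,0,0.4,-2,-50,0,0,0,0]}}

```text
clock: 15.95
tcp_pos: [0.6069, -0.1328, 0.1435]
orientation: [0.001, -0.001, 1.0, -0.0]
wrist_force: [0.4, 0.1, -0.3]
finger_gap: 0.0597
grip_force: 0.0
```

Emit:
{"fn": "arm_command", "kwargs": {"moves": [0.4,-2,-50,20,0,0,0,0.4,0,-52,30,0,0,0,0.4,0,0,20,0,0,0,0.4,0,0,0,0,0,0]}}

```text
clock: 16.45
tcp_pos: [0.6074, -0.2334, 0.071]
orientation: [-0.002, -0.0, 1.0, 0.001]
wrist_force: [-0.1, 0.4, -0.0]
finger_gap: 0.0601
grip_force: 0.0
```

```bash
python3 - <<'E'
from h import *
im,D=read_camera("side"); cv2.imwrite("pics/p2.png",cv2.resize(im[140:420,150:480],None,fx=2,fy=2))
E
```

```text
(no output)
```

View pics/p2.png

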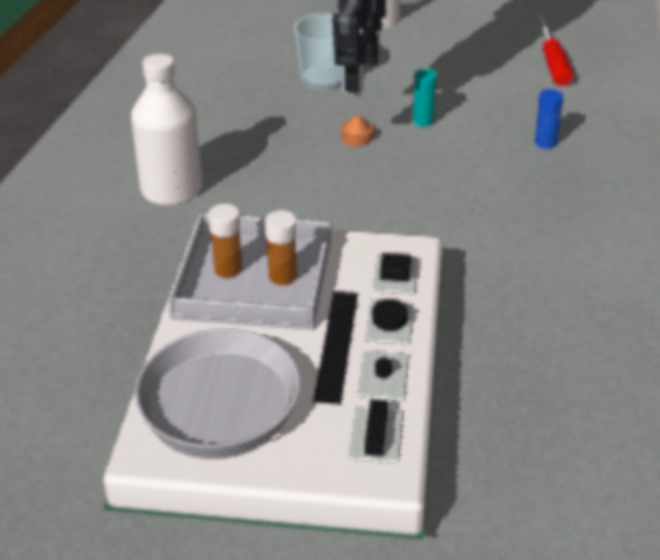

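Both vials stand upright in the tray at (227,240) and (281,245). Next is the cone at (357,130).

Emit:
{"fn": "arm_command", "kwargs": {"moves": [0.2,-1,0,40,0,0,0,0.2,0,0,20,0,0,0,0.2,0,0,8,0,0,0,0.1,0,0,0,0,0,0,0,0,0,0,0,0,0,-0.1,0,0,0,0,0,0]}}

```text
clock: 17.25
tcp_pos: [0.6107, -0.2335, 0.0056]
orientation: [0.001, -0.001, 1.0, -0.001]
wrist_force: [0.3, -0.1, 0.5]
finger_gap: 0.0386
grip_force: 0.0
```

Emit:
{"fn": "arm_command", "kwargs": {"moves": [-1,0,0,0,0,0,0,-1,0,0,0,0,0,0,-1,0,0,0,0,0,0], "newtons": 40}}

```text
clock: 17.62
tcp_pos: [0.6106, -0.2335, 0.0058]
orientation: [0.001, -0.001, 1.0, -0.0]
wrist_force: [-2.2, 0.8, 6.3]
finger_gap: 0.0339
grip_force: 39.4
```

Emit:
{"fn": "arm_command", "kwargs": {"moves": [-1,0,0,-15,0,0,0,-1,0,0,-45,0,0,0,-1,0,0,-45,0,0,0,-1,0,0,-45,0,0,0,-1,2,40,0,0,0,0,-1,1,46,0,0,0,0,-1,1,46,0,0,0,0,-1,1,46,0,0,0,0]}}

```text
clock: 18.62
tcp_pos: [0.6043, -0.0539, 0.1552]
orientation: [0.0, -0.001, 1.0, -0.0]
wrist_force: [-0.3, -0.3, -0.6]
finger_gap: 0.0336
grip_force: 40.0
```

Emit:
{"fn": "arm_command", "kwargs": {"moves": [-1,1,46,0,0,0,0,-1,1,46,0,0,0,0,-1,1,46,0,0,0,0,-1,1,46,0,0,0,0,-1,1,46,0,0,0,0,-1,1,46,0,0,0,0,-1,0,0,30,0,0,0,-1,0,0,0,0,0,0]}}

```text
clock: 19.62
tcp_pos: [0.5957, 0.221, 0.1226]
orientation: [-0.002, -0.002, 1.0, -0.001]
wrist_force: [-0.4, -0.2, -0.5]
finger_gap: 0.0335
grip_force: 40.0
```

Emit:
{"fn": "arm_command", "kwargs": {"moves": [-1,-2,0,38,0,0,0,-1,0,0,16,0,0,0,-1,0,0,8,0,0,0,-1,0,0,3,0,0,0,-1,0,0,0,0,0,0]}}

```text
clock: 20.25
tcp_pos: [0.6004, 0.2208, 0.0601]
orientation: [0.001, -0.001, 1.0, 0.0]
wrist_force: [0.2, 0.1, -0.2]
finger_gap: 0.0337
grip_force: 40.0
```

Emit:
{"fn": "arm_command", "kwargs": {"moves": [-1,0,0,3,0,0,0,-1,0,0,2,0,0,0,-1,0,0,1,0,0,0,-1,0,0,0,0,0,0]}}

```text
clock: 20.75
tcp_pos: [0.6001, 0.2209, 0.0548]
orientation: [0.001, -0.001, 1.0, 0.0]
wrist_force: [-2.0, -0.4, 6.1]
finger_gap: 0.0334
grip_force: 40.8
```

Emit:
{"fn": "arm_command", "kwargs": {"moves": [0,0,0,0,0,0,0,0.1,0,0,0,0,0,0,0.1,0,0,-15,0,0,0,0.1,0,0,-55,0,0,0,-1,45,-10,-15,0,0,0,-1,45,-40,0,0,0,0,-1,5,-50,0,0,0,0,-1,0,-50,0,0,0,0]}}

```text
clock: 21.75
tcp_pos: [0.5046, 0.0697, 0.1397]
orientation: [0.001, -0.002, 1.0, -0.0]
wrist_force: [0.3, -0.5, 0.7]
finger_gap: -0.0
grip_force: 0.0
```

Emit:
{"fn": "arm_command", "kwargs": {"moves": [-1,0,-33,20,0,0,0,-1,0,0,20,0,0,0,-1,0,0,0,0,0,0]}}

```text
clock: 22.12
tcp_pos: [0.5043, 0.0372, 0.0979]
orientation: [-0.001, -0.001, 1.0, 0.0]
wrist_force: [0.3, 0.2, -0.2]
finger_gap: 0.0
grip_force: 0.0
```

```bash
python3 - <<'E'
from h import *
im,D=read_camera("side"); cv2.imwrite("pics/p3.png",cv2.resize(im[140:420,150:480],None,fx=2,fy=2))
E
```

```text
(no output)
```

View pics/p3.png

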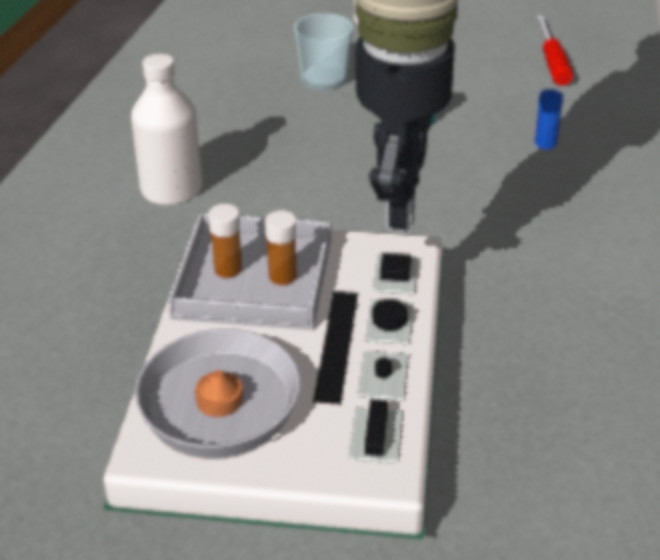

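The cone sits on its base in the dish at (219,393), and both vials are upright. Now the square key.

Emit:
{"fn": "arm_command", "kwargs": {"moves": [-1,0,0,30,0,0,0,-1,0,0,7,0,0,0,-1,0,0,4,0,0,0,-1,0,0,4,0,0,0,-1,0,0,2,0,0,0,-1,0,0,1,0,0,0,-1,0,0,0,0,0,0]}}

```text
clock: 23.05
tcp_pos: [0.5057, 0.038, 0.0537]
orientation: [0.001, -0.001, 1.0, 0.0]
wrist_force: [-9.2, 1.5, 24.8]
finger_gap: 0.0002
grip_force: 12.6
```

Emit:
{"fn": "arm_command", "kwargs": {"moves": [-1,0,0,-20,0,0,0,-1,0,0,-30,0,0,0,-1,7,46,0,0,0,0,-1,7,46,0,0,0,0,-1,7,46,0,0,0,0,-1,7,45,0,0,0,0,-1,0,0,0,0,0,0,-1,0,0,0,0,0,0]}}

```text
clock: 24.05
tcp_pos: [0.4771, 0.2205, 0.1005]
orientation: [0.0, -0.001, 1.0, -0.0]
wrist_force: [-1.3, -0.7, 0.4]
finger_gap: 0.0001
grip_force: 0.0
```

Emit:
{"fn": "arm_command", "kwargs": {"moves": [-1,0,0,32,0,0,0,-1,0,0,7,0,0,0,-1,0,0,4,0,0,0,-1,0,0,4,0,0,0,-1,0,0,2,0,0,0,-1,0,0,1,0,0,0,-1,0,0,0,0,0,0]}}

```text
clock: 24.92
tcp_pos: [0.4774, 0.2199, 0.0537]
orientation: [0.001, -0.001, 1.0, -0.0]
wrist_force: [-8.6, -5.6, 23.6]
finger_gap: -0.0002
grip_force: 12.0
```

Emit:
{"fn": "arm_command", "kwargs": {"moves": [-1,0,0,-20,0,0,0,-1,0,0,-50,0,0,0,-1,0,0,-50,0,0,0,-1,0,0,0,0,0,0,-1,0,0,0,0,0,0]}}

```text
clock: 25.55
tcp_pos: [0.4772, 0.2206, 0.1705]
orientation: [0.001, -0.001, 1.0, 0.0]
wrist_force: [0.7, -0.2, -0.3]
finger_gap: -0.0
grip_force: 0.0
```

```bash
python3 - <<'E'
from h import *
im,D=read_camera("side"); cv2.imwrite("pics/p4.png",cv2.resize(im[120:440,150:480],None,fx=1.8,fy=1.8))
E
```

```text
(no output)
```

View pics/p4.png

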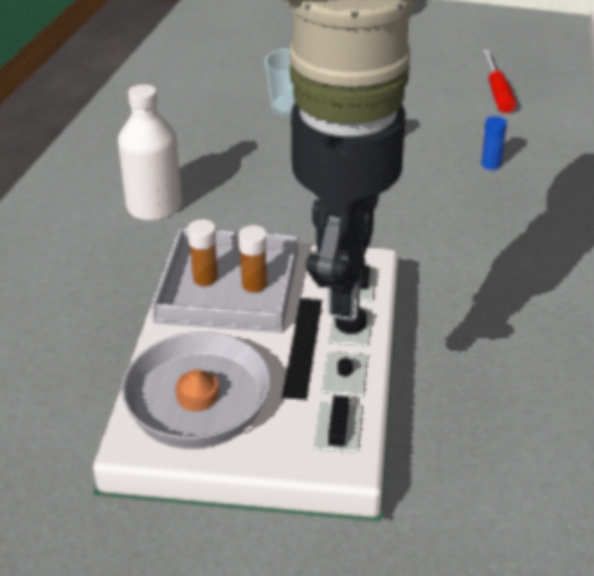

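The vials at (203,255) and (252,260) are upright, the cone sits in the dish at (198,388), and the gripper is clear of everything.

```bash
python3 -c "from workcell import *; print(hand_in())"
```

```text
the job is handed in; nothing more can be done
None
```

I zeroed the scale, stood both vials in the tray and the cone in the dish, pressed the square key and then the bar key fully down, and handed the job in at about 26 s of the 72 s allowed; I don't have the judge's result.

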